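Plug the terracotta gourd's block into its display plinth

ROBOT

A 7-joint arm with a two-finger parallel gripper is mounted at the origin on the work surface. World frame = base frame: x ahead of the robot, y to its left, z up, the work surface at z = 0. Lengths are in m, angles in rad, forces in N, time in s.
With the tool pointing down it reaches from about 0.425 to 0.925 m from the base axis. Payload 6.8 kg.
Tool frame: the origin (TCP) lies at the very end of the fingers, on their centre line; the grasp point (between the pads) lies 19 mm behind it (env.grip_point_offset is the distance from the TCP to the grasp point, in m); y points along the fingers, x is the direction in which the jaws open and shut, and the axes are right-handed (so a half turn about y gives the same grasp; the last joint's range is limited). The gripper opens to 85 mm and grips with 20 to 120 N. Pads are 22 mm wide; open, the fingers measure 114 mm over their backs; the gripper's body (76 mm by 85 mm) begins 54 mm behind the grasp point. The pads swing forward as they close: fully open they stand 13 mm farther back than shut.
Start: joints at [-1.232, 0.477, 0.022, 1.555, -0.011, 1.109, -0.083], TCP at [0.292, 0.609, 0.231] pointing down, gripper open.
Joint ranges: [-2.96, 2.96], [-0.34, 2.1], [-1.41, 1.46], [0.24, 2.44], [-1.37, 4.51], [0.17, 1.92], [-2.96, 2.96]. Speed limits (rad/s): [2.39, 2.39, 3.14, 3.14, 3.14, 3.14, 3.14].

INTERFACE

Orientations are given as a rotation vector (axis times angle).
In Python, from cell import monitor, vision, workorder, env gives the robot as it stands.
- The arm moves only by the tool move_arm, never from a script. Its argument "steps" is a list of rows, each a list of 2 entries, a list of its own where there are three numbers: the shift along the world's x, y, z in mm, then the turn about the world's z in degrees. In form: [[[tx, ty, tz], turn], ...]. A call has 1 to 8 rows; each row is the pose to reach, as a shift and turn from the pose measured when the call began; what a row does not reach only later rows make up. A row lasts 1/10 s, in which the tool goes at most 50 mm and 8.59 degrees, less where a joint would pass 70% of its speed; a pose out of reach is approached as far as the arm can. A call with a gripper value outside its range is refused whole. "jaw" is the closure, from 0 (fully open) to 1 (shut), set as the call begins (left out, the last holds). The fingers move at their own pace and stop on an object; the grip force is fixed at half the most. Time passes only in rows, so rows that repeat a pose let the fingers close. It gives the time, the measured TCP pose, the force and the opening at its end, in the units of the state.
- monitor.observe(): the state, without advancing time (a new reading comes with each control period).
- vision.get_image(name): name is "scene" or "top" or "wrist"; returns (picture, depth): 400x640x3 uint8, red, green, blue; 400x640 float32, m along the optical axis (not along the pixel's ray), 0 where there is no reading.
- vision.calibration(name): a dict with "intrinsics" (3x3 intrinsics, pixels), "cam_to_world" (4x4, takes a point from camera to world coordinates). Camera axes: x right, y up, looking along -z (the intrinsics and any distortion apply to the point x, -y, -z); pixel columns grow to the right and rows downward; lengths in m; the calibration is good to about 2 mm. A picture is of the moment at which its call begins: read the wrist's pose just before it. calibration takes no time and is no camera call; for the wrist camera it gives the pose at the moment of the call.
- workorder.job_done(): hands the job in, once; it reports no verdict.
The state is a dict: "t": time; "joint_positions": joint angles; "joint_velocities": joint speeds; "joint_efforts": joint torques, N m; "eef_pos": TCP position; "ee_rot": TCP orientation; "ft_force": force on the tool from outside, world axes, zero at the start; "ft_torque": the same for the moment, N m; "opening": finger opening in m.
Only numpy, scipy, OpenCV 4.12 (cv2) and the standard library are available. Lean on these libraries where they do the work, as an engineer would, in place of code of your own. Each camera call takes 0.05 s, during which the arm holds its last target.

TASK

Mount the terracotta gourd for the show: plug its plywood block into the socket of the dark wooden plinth, with the gourd's length along the plinth's long side (either end first), pushed fully home and standing upright. Lower it in gently rather than dropping it, let go, and leave the white and the blue gourd standing where they are.

Things in the scene. Friction and masses are not known exactly. Their poses are not given: they have to be found in the camera images.
- gourd_terracotta_center (a point): Loose piece: brown terracotta double gourd lying on an upright pale plywood block. Block 56 (its x, the gourd's length) x 46 (y, the grasp) x 60 mm high, flat sides; gourd 52 x 31 mm, adds 27 on top (87 in all). About 0.2 kg. Point: on the block's axis, 46 mm above its underside; z up. Stands on the table, yaw within 25 degrees.
- plinth_socket (a point): Centre of the socket's mouth, top of the dark wooden plinth (fixed, 160 x 120 x 40 mm high; x along its length, z up). Blind socket 66 (x) x 56 (y) x 22 mm deep, flat cork-coloured floor, rim chamfered 6 mm: 5 mm play a side. Block fully home: its centre point is 24 mm above this point. The white plinth at the back is not involved.
- gourd_white_center (a point): Bystander: the same piece with a white glazed gourd; same size and centre point. Leave it standing.
- gourd_blue_center (a point): Bystander: the same piece with a blue glazed gourd; same size and centre point. Leave it standing.
Not all that is in view belongs to the job. Leave any turquoise or yellow look-alike of the part that bears gourd_blue_center alone. Of the things that look like the part that bears plinth_socket, the smaller one is meant.

How it is judged:
At the end, for the whole second after the job is handed in: The terracotta piece stands in the dark plinth's socket: centre within 12 mm of its axis and 19 to 29 mm above its mouth (24 is home), lengths aligned within 15 degrees either way round, upright within 7 degrees, at rest; white and blue gourds upright (8 degrees), within 30 mm of their starts (horizontal distance between gourd_terracotta_center and plinth_socket below 0.012 m and z of gourd_terracotta_center in the frame of plinth_socket between 0.019 and 0.029 m and angle between the x axis of gourd_terracotta_center and the x axis of plinth_socket, either way round below 0.26 rad and angle between gourd_terracotta_center's own z axis and vertical below 0.12 rad and linear speed of gourd_terracotta below 0.02 m/s and distance of each of gourd_white_center, gourd_blue_center from where it was at the start of the episode below 0.03 m and angle between each of gourd_white_center, gourd_blue_center's own z axis and vertical below 0.15 rad); the robot touches nothing.
It fails at once if the terracotta gourd is dropped into the socket (falling faster than 0.6 m/s there) (horizontal distance between gourd_terracotta_center and plinth_socket below 0.03 m and z of gourd_terracotta_center in the frame of plinth_socket below 0.07 m and linear speed of gourd_terracotta above 0.6 m/s).
It fails at once if the white or the blue gourd is moved by more than 30 mm (distance of any of gourd_white_center, gourd_blue_center from where it was at the start of the episode above 0.03 m).
It also fails if it takes over 40 s, if anything falls off the work surface, if the arm or the gripper's body presses on something with over 40 N, if the wrist force passes 120 N, or if a joint passes its speed limit or range.

## Working session

There is one attempt and no reset: what is moved stays moved. The work goes in short steps, Python scripts to look and compute and a tool call to move; the robot and the scene stay as the last step left them, time stands still between calls to the robot, and variables do not carry over. Pictures are saved under pics/ and viewed, and the job is handed in when it is done.

Besides the shell and the picture viewer there is one more tool, called after ">>>" as name(argument=value, ...) on one line, values as JSON. move_arm: Moves the arm, as the interface text tells. Its arguments: {"type":"object","properties":{"steps":{"type":"array"},"jaw":{"type":"number"}},"required":["steps"]}

```bash
mkdir -p pics; ls
python3 - <<'E'
from cell import monitor, vision, workorder, env
import cv2,numpy as np
s=monitor.observe();print(s['t'],s['eef_pos'],s['ee_rot'],s['opening'],env.grip_point_offset)
for n in ['scene','top']:
    im,d=vision.get_image(n);cv2.imwrite(f'pics/{n}0.png',im[...,::-1]);np.savez(f'{n}0.npz',im=im,d=d,**vision.calibration(n))
    print(n,vision.calibration(n))
E
```

```text
pics
0.0 [0.29139079 0.60820239 0.2302915 ] [-1.38918589 -0.87304235  0.8755352 ] 0.08566233705467093 0.0187
scene {'intrinsics': array([[392.52049436,   0.        , 319.56768687],
       [  0.        , 392.52049436, 194.61270293],
       [  0.        ,   0.        ,   1.        ]]), 'cam_to_world': array([[ 0.32956782, -0.74715159,  0.57719109,  0.97497186],
       [ 0.9440474 ,  0.25260567, -0.21204923, -0.17662549],
       [ 0.01263117,  0.61478036,  0.78859722,  0.68402983],
       [ 0.        ,  0.        ,  0.        ,  1.        ]])}
top {'intrinsics': array([[395.86436741,   0.        , 319.94590126],
       [  0.        , 395.86436741, 202.47622854],
       [  0.        ,   0.        ,   1.        ]]), 'cam_to_world': array([[-0.02082957,  0.9970451 , -0.07394048,  0.47040872],
       [-0.9997811 , -0.0206266 ,  0.0035077 , -0.0061317 ],
       [ 0.00197219,  0.07399736,  0.99725649,  0.81456417],
       [ 0.        ,  0.        ,  0.        ,  1.        ]])}
```

View pics/scene0.png

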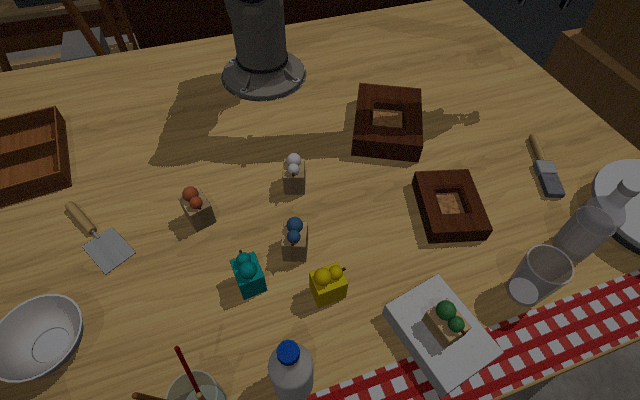

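View pics/top0.png

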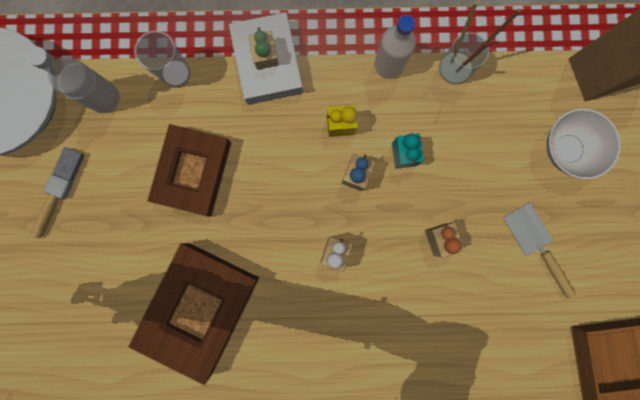

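The scene view shows terracotta at about (197,207), the small plinth at about (450,205), and the larger plinth behind it at (388,120). In the top view terracotta is at (445,240) and the small plinth at (190,170). White is at (336,254) and blue at (358,172).

```bash
cat > h.py <<'E'
import numpy as np,cv2
def pts(z):
    K=z['intrinsics'];T=z['cam_to_world'];d=z['d'];v,u=np.mgrid[0:400,0:640]
    x=(u-K[0,2])/K[0,0]*d;y=-(v-K[1,2])/K[1,1]*d
    P=np.stack([x,y,-d],-1)@T[:3,:3].T+T[:3,3];P[d==0]=np.nan;return P
def rect(a,s):
    (c,(w,h),ang)=cv2.minAreaRect((a*1000).astype(np.float32));
    if w<h:w,h,ang=h,w,ang+90
    print(s,'c',np.round(c,1),'wh',round(w,1),round(h,1),'long-axis yaw',round((ang+90)%180-90,1),len(a))
E
python3 - <<'E'
from h import *
Ps={}
for n in ['top','scene']:
    z=np.load(n+'0.npz');P=pts(z);Ps[n]=P
    t=P[...,2];print(n,'table z',np.nanmedian(t))
Zt=np.load('top0.npz');P=Ps['top'];im=Zt['im']
for s,(u,v),r in [('terra',(445,240),35),('white',(336,254),30),('blue',(358,172),28)]:
    Q=P[v-r:v+r,u-r:u+r].reshape(-1,3)
    m=(Q[:,2]>.052)&(Q[:,2]<.1); rect(Q[m][:,:2],s+' z>52'); print(np.nanmax(Q[:,2]))
    m=(Q[:,2]>.054)&(Q[:,2]<.064); rect(Q[m][:,:2],s+' top'); 
    m=(Q[:,2]>.068); rect(Q[m][:,:2],s+' gourd')
for s,(u,v),r in [('plinth',(190,170),48),('socket',(190,170),25),('big',(193,313),70)]:
    Q=P[v-r:v+r,u-r:u+r].reshape(-1,3)
    if s=='socket':
        m=(Q[:,2]<.030)
    else: m=(Q[:,2]>.034)&(Q[:,2]<.05)
    rect(Q[m][:,:2],s);print(np.nanmedian(Q[m][:,2]))
# scene colour points
P=Ps['scene']
for s,(u,v),r in [('terra',(197,207),28),('white',(294,174),25),('blue',(295,240),25),('plinth',(450,205),45),('socket',(450,205),23)]:
    Q=P[v-r:v+r,u-r:u+r].reshape(-1,3)
    if s=='plinth': m=(Q[:,2]>.034)&(Q[:,2]<.046)
    elif s=='socket': m=(Q[:,2]<.030)
    else: m=(Q[:,2]>.052)&(Q[:,2]<.1)
    rect(Q[m][:,:2],'scene '+s)
E
python3 - <<'E'
import cv2
a=cv2.imread('pics/top0.png');b=cv2.resize(a[190:290,300:500],None,fx=4,fy=4,interpolation=cv2.INTER_CUBIC);cv2.imwrite('pics/crop0.png',b)
E
```

```text
top table z 0.0013403353363402037
scene table z 3.804480040092706e-05
terra z>52 c [ 452.2 -248.9] wh 59.4 46.9 long-axis yaw 17.7 750
0.09057275598816172
terra top c [ 450.7 -249.5] wh 56.1 47.0 long-axis yaw 17.5 365
terra gourd c [ 453.4 -249. ] wh 56.3 28.2 long-axis yaw 10.2 369
white z>52 c [429.6 -37.1] wh 59.0 46.0 long-axis yaw -18.7 727
0.09064350423519918
white top c [428.1 -36.6] wh 55.9 45.9 long-axis yaw -18.6 363
white gourd c [430.9 -35.3] wh 57.0 30.3 long-axis yaw -9.7 359
blue z>52 c [588.  -84.3] wh 59.7 45.9 long-axis yaw -22.2 705
0.08930809962489539
blue top c [586.3 -83.6] wh 55.8 45.9 long-axis yaw -22.2 360
blue gourd c [588.4 -85.8] wh 57.0 29.5 long-axis yaw -27.8 338
plinth c [599.1 252.9] wh 160.0 122.0 long-axis yaw -15.3 4036
0.04081550975752851
socket c [594.9 237.6] wh 90.9 66.6 long-axis yaw 73.4 896
0.019557064197559537
big c [324.  237.4] wh 212.1 160.9 long-axis yaw -27.0 747
0.04623934378520089
scene terra c [ 454.5 -249.8] wh 58.3 45.9 long-axis yaw 16.8 640
scene white c [431.6 -37.9] wh 59.2 45.9 long-axis yaw -18.2 532
scene blue c [591.1 -85.1] wh 58.9 46.0 long-axis yaw -22.4 713
scene plinth c [600.9 252.4] wh 162.2 122.5 long-axis yaw -15.0 3030
scene socket c [608.1 234.2] wh 94.9 89.8 long-axis yaw -15.6 628
```

View pics/crop0.png

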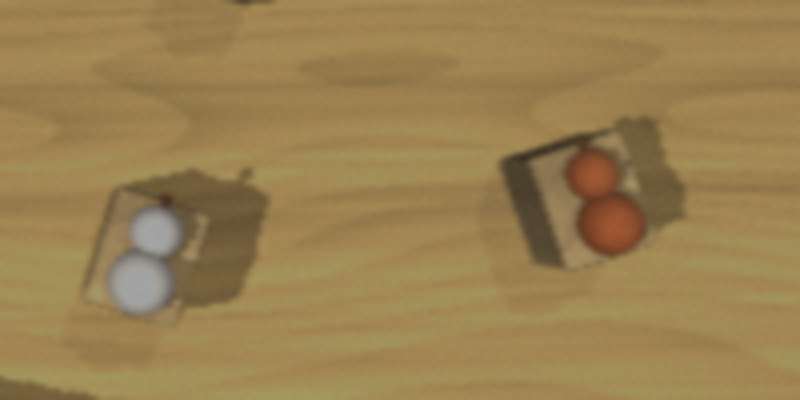

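Run:
```python
from h import *
from cell import monitor
from scipy.spatial.transform import Rotation as R
for n in ['top','scene']:
    z=np.load(n+'0.npz');P=pts(z).reshape(-1,3)
    a=np.radians(-15.2);c=np.array([.600,.2527]);q=(P[:,:2]-c)@np.array([[np.cos(a),-np.sin(a)],[np.sin(a),np.cos(a)]])
    m=(abs(q[:,0])<.055)&(abs(q[:,1])<.045)
    for lo,hi in[(0.01,.024),(0,.030),(0,.036)]:
        k=m&(P[:,2]<hi)&(P[:,2]>lo);rect(P[k][:,:2],n+' socket<%g'%hi);print(np.round(q[k].min(0)*1000,1),np.round(q[k].max(0)*1000,1))
s=monitor.observe();M=R.from_rotvec(s['ee_rot']).as_matrix();print(s['eef_pos'],M.round(3));print('x yaw',np.degrees(np.arctan2(M[1,0],M[0,0])))
```

```text
top socket<0.024 c [600.4 255.6] wh 66.0 52.0 long-axis yaw -14.8 843
[-33.2 -23.3] [32.4 29. ]
top socket<0.03 c [600.4 255.6] wh 65.8 52.4 long-axis yaw -15.2 888
[-33.2 -23.3] [32.6 29.1]
top socket<0.036 c [600.2 253.9] wh 71.3 63.2 long-axis yaw -15.8 999
[-36.  -30.3] [35.3 33.1]
scene socket<0.024 c [595.9 258. ] wh 58.7 50.6 long-axis yaw -15.8 542
[-34.5 -21.5] [24.3 29.2]
scene socket<0.03 c [598.5 255.4] wh 64.0 55.1 long-axis yaw -14.5 617
[-34.5 -25.7] [29.5 29.4]
scene socket<0.036 c [599.8 253.6] wh 71.5 63.6 long-axis yaw -15.2 759
[-36.2 -31. ] [35.3 32.6]
[0.29146498 0.6082334  0.2304179 ] [[ 0.432 -0.001 -0.902]
 [ 0.902 -0.002  0.432]
 [-0.002 -1.    -0.   ]]
x yaw 64.39931054616764
```

>>> move_arm(steps=[[[30,-45,10],6],[[60,-90,20],12],[[85,-135,20],18],[[110,-180,20],24],[[135,-225,20],30],[[160,-270,20],36],[[180,-315,20],40],[[200,-360,20],43]], jaw=0)

```text
t: 0.9
eef_pos: [0.486, 0.2592, 0.2502]
ee_rot: [-1.05, -1.43, 1.433]
ft_force: [1.2, 0.4, -1.0]
opening: 0.0856
```

```bash
cat > st.py <<'E'
from cell import monitor
import numpy as np
from scipy.spatial.transform import Rotation as R
s=monitor.observe();M=R.from_rotvec(s['ee_rot']).as_matrix()
print(s['t'],np.round(np.array(s['eef_pos'])*1000,1),'yaw',np.degrees(np.arctan2(M[1,0],M[0,0])).round(1),'tooly',M[:,1].round(3),np.round(s['joint_positions'],2),np.round(s['ft_force'],1),s['opening'])
E
python3 st.py
```

```text
0.9 [486.  259.2 250.2] yaw 107.6 tooly [ 0.    -0.002 -1.   ] [-0.62  0.26  0.02  1.83 -0.    1.05  1.28] [ 1.2  0.4 -1. ] 0.08557796725209767
```

>>> move_arm(steps=[[[0,-48,0],0],[[0,-96,0],0],[[0,-144,0],0],[[0,-192,0],0],[[0,-240,0],0],[[0,-288,0],0],[[-5,-336,0],0],[[-10,-384,0],0]])

```text
t: 1.7
eef_pos: [0.4754, -0.1267, 0.2501]
ee_rot: [-1.05, -1.43, 1.433]
ft_force: [0.7, -0.1, 0.9]
opening: 0.0857
```

>>> move_arm(steps=[[[-5,-40,-10],0],[[-12,-80,-30],0],[[-24,-124,-50],0],[[-24,-124,-70],0],[[-24,-124,-70],0]])

```text
t: 2.2
eef_pos: [0.4488, -0.251, 0.1776]
ee_rot: [-1.046, -1.425, 1.431]
ft_force: [0.0, 0.9, -1.4]
opening: 0.0857
```

```bash
python3 st.py
python3 - <<'E'
from h import *
from cell import vision
c=vision.calibration('wrist');im,d=vision.get_image('wrist');np.savez('w1.npz',im=im,d=d,**c);cv2.imwrite('pics/w1.png',im[...,::-1])
E
```

```text
2.2 [ 448.8 -251.   177.6] yaw 107.4 tooly [-0.005 -0.    -1.   ] [ 0.09  0.29  0.35  2.01 -0.13  0.87  2.39] [ 0.   0.9 -1.4] 0.08568494918967413
```

View pics/w1.png

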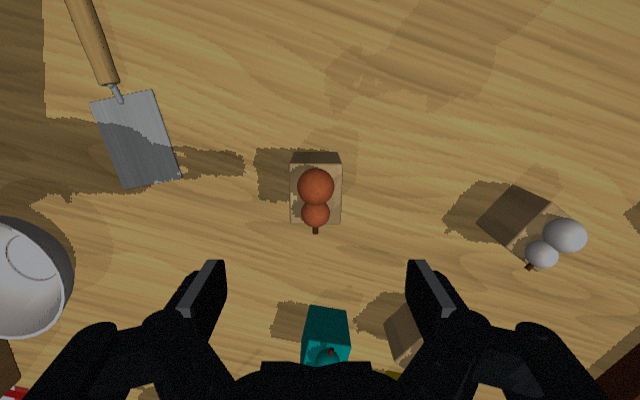

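The wrist view shows terracotta centred at about (316,190). Its sides run parallel to the jaws, and the fingers are at (205,300) and (430,300). I'll measure the block from this depth image.

Run:
```python
from h import *
z=np.load('w1.npz');P=pts(z);Q=P[140:235,270:365].reshape(-1,3)
for lo,hi in[(.05,.1),(.052,.064),(.054,.064)]:
    m=(Q[:,2]>lo)&(Q[:,2]<hi);rect(Q[m][:,:2],'%g'%lo)
print(np.nanmedian(P[240:260,240:400,2]))
```

```text
0.05 c [ 451.9 -251.2] wh 59.7 45.9 long-axis yaw 16.8 3336
0.052 c [ 449.9 -251.8] wh 55.6 45.9 long-axis yaw 16.6 1620
0.054 c [ 449.9 -251.8] wh 55.6 45.9 long-axis yaw 16.6 1579
-0.0008182648020537697
```

>>> move_arm(steps=[[[2,0,-30],0],[[2,0,-60],0],[[2,0,-90],0],[[2,0,-115],0],[[2,0,-132],0],[[2,0,-143],0],[[2,0,-149],0],[[2,0,-149],0]])

```text
t: 3.05
eef_pos: [0.4528, -0.2497, 0.0302]
ee_rot: [-1.046, -1.43, 1.433]
ft_force: [0.0, 0.5, 0.1]
opening: 0.0855
```

```bash
python3 st.py
```

```text
3.05 [ 452.8 -249.7   30.2] yaw 107.6 tooly [-0.003 -0.    -1.   ] [ 0.17  0.53  0.26  2.09 -0.25  0.56  2.49] [0.  0.5 0.1] 0.08546530598043156
```

>>> move_arm(steps=[[[-1,-1,-2],0],[[-1,-1,-2],0],[[-1,-1,-2],0],[[-1,-1,-2],0],[[-1,-1,-2],0],[[-1,-1,-2],0],[[-1,-1,-2],0],[[-1,-1,-2],0]], jaw=1)

```text
t: 3.85
eef_pos: [0.4523, -0.2509, 0.029]
ee_rot: [-1.047, -1.43, 1.432]
ft_force: [-1.5, 0.4, 5.4]
opening: 0.0452
```

```bash
python3 st.py
```

```text
3.85 [ 452.3 -250.9   29. ] yaw 107.6 tooly [-0.001 -0.    -1.   ] [ 0.18  0.53  0.26  2.09 -0.25  0.55  2.5 ] [-1.5  0.4  5.4] 0.045169680849344224
```

>>> move_arm(steps=[[[0,0,8],0],[[0,0,25],0],[[0,0,55],0],[[0,0,90],0],[[0,0,120],0],[[0,0,145],0],[[0,0,160],0],[[0,0,160],0]])

```text
t: 4.65
eef_pos: [0.4534, -0.2515, 0.1915]
ee_rot: [-1.052, -1.432, 1.432]
ft_force: [0.5, -0.3, -3.1]
opening: 0.0452
```

```bash
python3 st.py
```

```text
4.65 [ 453.4 -251.5  191.5] yaw 107.6 tooly [ 0.003 -0.002 -1.   ] [ 0.08  0.27  0.37  1.99 -0.12  0.9   2.39] [ 0.5 -0.3 -3.1] 0.04515091957033595
```

>>> move_arm(steps=[[[5,20,5],0],[[15,50,10],-2],[[25,85,10],-4],[[35,120,10],-7],[[45,155,10],-10],[[55,190,10],-13],[[65,225,10],-16],[[75,260,10],-18]])

```text
t: 5.45
eef_pos: [0.5277, 0.0098, 0.2004]
ee_rot: [-1.216, -1.201, 1.204]
ft_force: [-0.3, 0.2, -2.5]
opening: 0.0449
```

>>> move_arm(steps=[[[10,35,0],-2],[[20,70,0],-5],[[30,105,0],-8],[[40,140,0],-10],[[50,175,0],-12],[[58,205,0],-14],[[66,225,0],-15],[[68,235,0],-15]])

```text
t: 6.25
eef_pos: [0.5951, 0.2472, 0.1987]
ee_rot: [-1.326, -1.006, 1.012]
ft_force: [0.4, -0.1, -1.6]
opening: 0.0448
```

```bash
python3 st.py
```

```text
6.25 [595.1 247.2 198.7] yaw 74.6 tooly [-0.002 -0.003 -1.   ] [-0.68  0.47  0.26  1.68 -0.13  1.02  0.92] [ 0.4 -0.1 -1.6] 0.044831638937002635
```

>>> move_arm(steps=[[[5,6,-20],0],[[5,6,-50],0],[[5,6,-75],0],[[5,6,-90],0],[[5,6,-95],0],[[5,6,-95],0]])

```text
t: 6.85
eef_pos: [0.5999, 0.2526, 0.1034]
ee_rot: [-1.326, -1.005, 1.013]
ft_force: [0.5, -0.6, -1.7]
opening: 0.045
```

```bash
python3 st.py
python3 - <<'E'
from h import *
from cell import vision
ims=[]
for n in ['wrist','top','scene']:
    c=vision.calibration(n);im,d=vision.get_image(n);np.savez(n+'2.npz',im=im,d=d,**c);ims.append(im[...,::-1])
cv2.imwrite('pics/w2.png',ims[0])
cv2.imwrite('pics/s2.png',cv2.resize(ims[2][100:300,340:600],None,fx=3,fy=3))
E
```

```text
6.85 [599.9 252.6 103.4] yaw 74.6 tooly [-0.003 -0.004 -1.   ] [-0.66  0.58  0.23  1.73 -0.16  0.85  0.94] [ 0.5 -0.6 -1.7] 0.04496235858966571
```

View pics/w2.png

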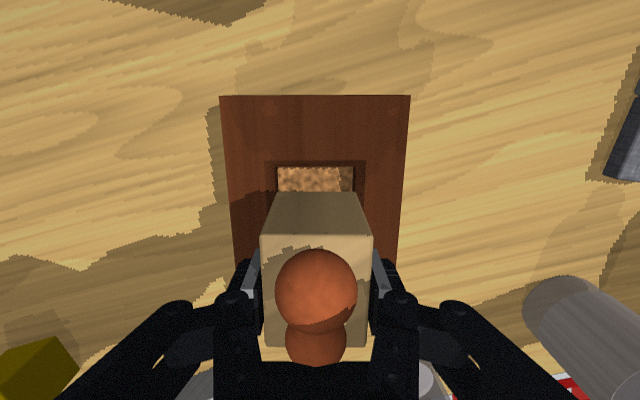

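View pics/s2.png

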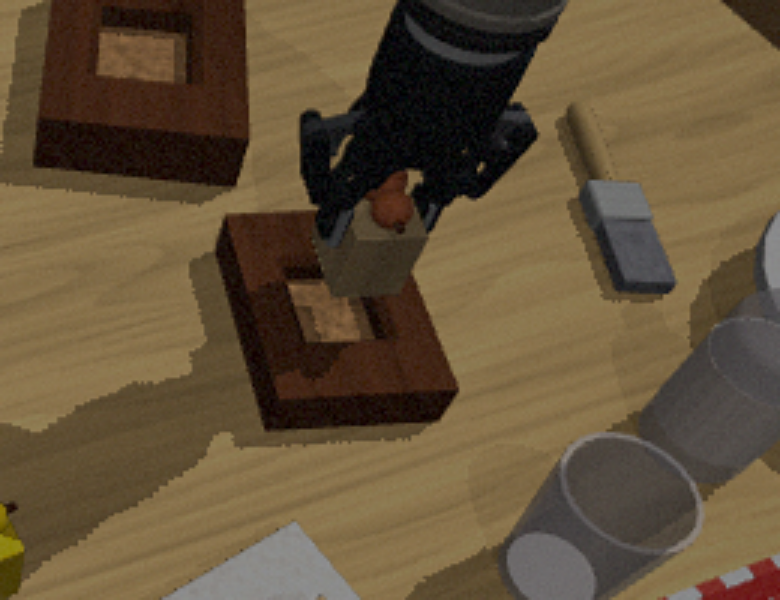

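Run:
```python
from h import *
a=np.radians(-15.2);c=np.array([.5999,.2526]);Rm=np.array([[np.cos(a),-np.sin(a)],[np.sin(a),np.cos(a)]])
z=np.load('wrist2.npz');P=pts(z);q=(P[...,:2]-c)@Rm*1000;Z=P[...,2]*1000
def pr(s,m):print(s,np.percentile(q[m],[1,50,99],axis=0).round(1).tolist(),'z',np.percentile(Z[m],[1,99]).round(1))
B=np.zeros_like(Z,bool)
f=B.copy();f[200:235,280:350]=1;pr('end face',f)
f=B.copy();f[215:230,255:385]=1;pr('end face wide',f&(Z>65)&(Z<135)&(abs(q[...,1])<30))
f=B.copy();f[80:260,200:430]=1;m=f&(Z>34)&(Z<46);pr('plinth top',m);rect(P[m][:,:2],'pt')
f=B.copy();f[80:260,200:430]=1;m=f&(Z>8)&(Z<26)&(q[...,0]<-20)&(abs(q[...,0])<40)&(abs(q[...,1])<35);pr('floor',m)
f=B.copy();f[170:180,280:350]=1;pr('floor',f)
for n in ['scene','top']:
    z=np.load(n+'2.npz');P=pts(z);q=(P[...,:2]-c)@Rm*1000;Z=P[...,2]*1000
    m=(abs(q[...,0])<45)&(abs(q[...,1])<24)&(Z>62)&(Z<138);pr(n+' block',m)
```

```text
end face [[nan, nan], [nan, nan], [nan, nan]] z [nan nan]
end face wide [[-30.4, -22.5], [-29.7, -0.6], [-29.0, 21.2]] z [111.2 127.9]
plinth top [[-80.5, -61.2], [-48.0, -2.0], [29.8, 57.3]] z [35.  40.7]
pt c [577.1 256.7] wh 120.6 116.0 long-axis yaw 74.8 19829
floor [[-30.5, -30.0], [-25.4, -2.5], [-20.1, 26.0]] z [16.1 23.6]
floor [[nan, nan], [nan, nan], [nan, nan]] z [nan nan]
scene block [[-19.6, -22.4], [28.1, -7.8], [30.4, 23.2]] z [ 77.7 137.4]
top block [[-29.0, -22.4], [-20.8, -19.5], [26.5, 22.1]] z [ 79.4 137.6]
```

>>> move_arm(steps=[[[0.5,0,-8],0],[[0.5,0,-16],0],[[0.5,0,-23],0],[[0.5,0,-29],0],[[0.5,0,-34],0],[[0.5,0,-38],0],[[0.5,0,-41],0],[[0.5,0,-44],0]])

```text
t: 7.8
eef_pos: [0.6016, 0.2534, 0.061]
ee_rot: [-1.326, -1.008, 1.01]
ft_force: [0.2, -0.5, -1.6]
opening: 0.0451
```

```bash
python3 st.py
```

```text
7.8 [601.6 253.4  61. ] yaw 74.6 tooly [ 0.    -0.002 -1.   ] [-0.65  0.64  0.21  1.75 -0.18  0.77  0.96] [ 0.2 -0.5 -1.6] 0.04511167070488041
```

No contact so far, and the underside is about 8 mm inside the mouth. I'll continue slowly.

>>> move_arm(steps=[[[-0.5,0,-3],0],[[-0.5,0,-6],0],[[-0.5,0,-9],0],[[-0.5,0,-11],0],[[-0.5,0,-12.5],0],[[-0.5,0,-13.5],0],[[-0.5,0,-13.5],0]])

```text
t: 8.5
eef_pos: [0.6011, 0.2535, 0.0474]
ee_rot: [-1.326, -1.008, 1.01]
ft_force: [0.1, 0.7, -3.0]
opening: 0.0449
```

```bash
python3 st.py
```

```text
8.5 [601.1 253.5  47.4] yaw 74.6 tooly [ 0.    -0.002 -1.   ] [-0.64  0.66  0.21  1.75 -0.18  0.75  0.96] [ 0.1  0.7 -3. ] 0.044915649475379724
```

>>> move_arm(steps=[[[0,0,-0.7],0],[[0,0,-1.5],0],[[0,0,-1.5],0]])

```text
t: 8.8
eef_pos: [0.6013, 0.2534, 0.0471]
ee_rot: [-1.326, -1.008, 1.009]
ft_force: [-3.6, -0.4, 6.4]
opening: 0.0453
```

```bash
python3 st.py
```

```text
8.8 [601.3 253.4  47.1] yaw 74.6 tooly [ 0.    -0.002 -1.   ] [-0.64  0.66  0.21  1.75 -0.18  0.75  0.96] [-3.6 -0.4  6.4] 0.04527806215161037
```

Contact with the floor (+6 N), at the expected height. Next I'll release and retreat straight up.

>>> move_arm(steps=[[[0,0,0],0],[[0,0,0],0],[[0,0,0],0],[[0,0,0],0],[[0,0,0],0],[[0,0,0],0],[[0,0,0],0],[[0,0,0],0]], jaw=0)

```text
t: 9.6
eef_pos: [0.6013, 0.2534, 0.047]
ee_rot: [-1.326, -1.008, 1.009]
ft_force: [-0.4, -0.3, 0.8]
opening: 0.0855
```

```bash
python3 st.py
```

```text
9.6 [601.3 253.4  47. ] yaw 74.6 tooly [ 0.    -0.002 -1.   ] [-0.64  0.66  0.21  1.75 -0.18  0.75  0.96] [-0.4 -0.3  0.8] 0.08553141630881717
```

>>> move_arm(steps=[[[0,0,10],0],[[0,0,25],0],[[0,0,50],0],[[0,0,80],0],[[0,0,115],0],[[0,0,150],0],[[-10,20,180],0],[[-30,50,200],0]])

```text
t: 10.4
eef_pos: [0.5739, 0.3013, 0.2518]
ee_rot: [-1.331, -1.008, 1.001]
ft_force: [0.0, 1.8, -0.0]
opening: 0.0853
```

>>> move_arm(steps=[[[-20,45,0],0],[[-40,90,0],0],[[-60,130,0],0],[[-80,170,0],0],[[-90,200,0],0],[[-90,200,0],0]])

```text
t: 11.0
eef_pos: [0.4794, 0.5076, 0.2529]
ee_rot: [-1.323, -1.016, 1.006]
ft_force: [-0.3, 0.3, -0.3]
opening: 0.0851
```

```bash
python3 st.py
python3 - <<'E'
from h import *
from cell import vision
a=np.radians(-15.2);c=np.array([.600,.2530]);Rm=np.array([[np.cos(a),-np.sin(a)],[np.sin(a),np.cos(a)]])
for n in ['top','scene']:
    cc=vision.calibration(n);im,d=vision.get_image(n);np.savez(n+'3.npz',im=im,d=d,**cc);cv2.imwrite(f'pics/{n}3.png',im[...,::-1])
    P=pts(dict(im=im,d=d,**cc));Z=P[...,2];q=(P[...,:2]-c)@Rm
    m=(abs(q)<.055).all(-1)&(Z>.068)&(Z<.115);rect(P[m][:,:2],n+' block')
    m2=m&(Z<.084);rect(P[m2][:,:2],n+' blocktop');print('zmax',np.nanmax(Z[m]))
    t=(Z>.074)&(Z<.082)&m
    A=np.c_[P[t][:,:2]-c,np.ones(t.sum())];co=np.linalg.lstsq(A,P[t][:,2],rcond=None)[0];print('top plane',co.round(4),t.sum())
    for s,x in[('white',(.430,-.0365)),('blue',(.588,-.084))]:
        k=(np.hypot(P[...,0]-x[0],P[...,1]-x[1])<.05)&(Z>.052)&(Z<.1);rect(P[k][:,:2],n+s)
E
```

```text
11.0 [479.4 507.6 252.9] yaw 74.7 tooly [ 0.005  0.004 -1.   ] [-1.04  0.5   0.2   1.48 -0.11  1.16  0.48] [-0.3  0.3 -0.3] 0.0851058575114741
top block c [601.5 253.6] wh 59.0 46.5 long-axis yaw -15.5 772
top blocktop c [600.1 254. ] wh 56.0 46.5 long-axis yaw -15.5 388
zmax 0.1083223522566008
top plane [-0.0014  0.0168  0.0786] 357
topwhite c [429.5 -37.2] wh 59.1 46.0 long-axis yaw -18.8 724
topblue c [587.6 -84.2] wh 59.0 46.0 long-axis yaw -22.3 708
scene block c [603.8 253.1] wh 59.6 46.4 long-axis yaw -16.3 656
scene blocktop c [602.7 253.4] wh 57.1 46.5 long-axis yaw -16.6 345
zmax 0.1063463425772122
top plane [-0.0047  0.0114  0.0777] 274
scenewhite c [431.5 -37.6] wh 61.3 45.8 long-axis yaw -18.8 531
sceneblue c [590.7 -85. ] wh 59.1 46.2 long-axis yaw -22.2 718
```

View pics/scene3.png

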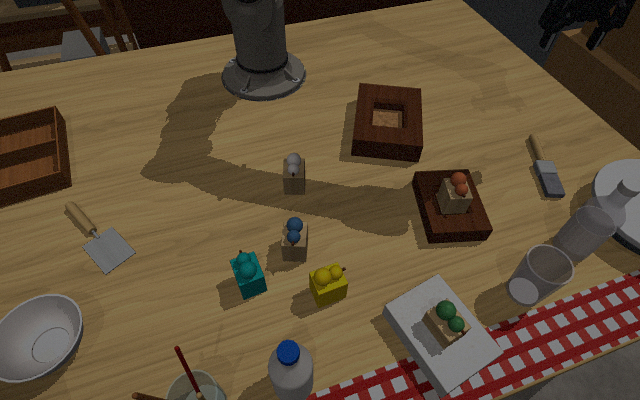

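View pics/top3.png

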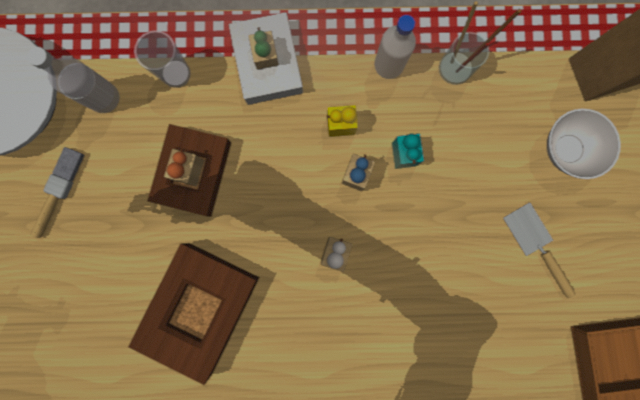

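The top view shows terracotta seated in the small dark plinth at (183,167), with white at (336,254) and blue at (358,172) unmoved. The scene view agrees: terracotta stands at (455,193) in the plinth, and the arm is clear. The block top is at 78 mm (home = 40+38), and the piece is centred and level. I'm handing it in.

Run:
```python
from cell import workorder
print(workorder.job_done())
```

```text
the job is handed in; nothing more can be done
None
```

The terracotta gourd is mounted in the smaller dark plinth. I gripped it across its 46 mm sides, lowered it until it touched the socket floor (about 6 N), opened the jaws and backed off. I handed the job in at about 11 s; no verdict was reported.

Last checks, from the top and scene cameras:
- **Position:** the block's centre is within about 1–3 mm of the socket axis.
- **Height:** its top is at about 78 mm, which is fully home.
- **Angle:** its length is within about 1.5° of the plinth's, and it tilts about 1° or less.
- **Bystanders:** the white and blue gourds are within about 1 mm of where they started.
- **Robot:** the arm and gripper were clear of everything.

**Disagreement:** the two cameras differ by about 2–3 mm in x. That is close to the calibration accuracy and well inside the 12 mm limit. None of the checks failed.

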